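Lap a batch of valve plates on the sprung fixture and tally it

ROBOT

A 6-joint arm with a two-finger parallel gripper is mounted at the origin on the work surface. World frame = base frame: x ahead of the robot, y to its left, z up, the work surface at z = 0. Lengths are in m, angles in rad, forces in N, time in s.
With the tool pointing down it reaches from about 0.275 to 0.75 m from the base axis. Payload 10.2 kg.
Tool frame: the origin (TCP) lies midway between the tips of the shut fingers; the grasp point (between the pads) lies 19 mm behind it (env.hold_point_z is the distance from the TCP to the grasp point, in m); z points along the fingers, y is the line along which they close (so a half turn about z gives the same grasp; the last joint's range is limited). The gripper opens to 85 mm and grips with 20 to 120 N. Pads are 22 mm wide; open, the fingers measure 114 mm over their backs; the gripper's body (76 mm by 85 mm) begins 54 mm behind the grasp point. The pads swing forward as they close: fully open they stand 13 mm farther back than shut.
Start: joints at [-0.223, 0.313, 1.498, -0, 1.331, -0.223], TCP at [0.525, -0, 0.231] pointing down, gripper open.
Joint ranges: [-2.94, 2.94], [-0.97, 2.17], [0.19, 2.56], [-1.23, 4.37], [0.02, 3.11], [-2.88, 2.88]. Speed limits (rad/s): [2.39, 2.39, 3.01, 3.14, 3.14, 3.14].

INTERFACE

Orientations are given as a unit quaternion [x, y, z, w].
In Python, from bench import env, kinematics, monitor, eyes, job gives the robot as it stands. The module is installed in compiled form; this text tells all that it offers. Calls block until the motion is done:
- env.reach(position, orientation): joint-space move of the TCP to a pose.
- env.movel(position, velocity=0.15, frame=None, guard=None): straight line of the TCP; frame=None keeps the orientation; velocity is the mean speed in m/s. With guard (N) it stops when the force on the tool has changed by that much, and returns True; else False.
- env.set_joints(angles): joint-space move.
- env.release() and env.close_gripper(effort=None): open the fingers fully, or close them until they stop; effort is the grip in N (None keeps the last).
- env.hold(seconds).
- kinematics.ik(position, orientation): joint angles nearest the present ones, or None.
- monitor.sense(): the state.
- eyes.grab_frame(name): name is "scene" or "side" or "wrist"; returns a dict with "frame" (384x512x3 uint8, red, green, blue), "mtx" (3x3 intrinsics, pixels), "view" (4x4, takes a point from world to camera coordinates). Camera axes: x right, y down, z forward; pixel columns grow to the right and rows downward; lengths in m; the calibration is good to about 2 mm. A picture is of the moment at which its call begins. There is no depth.
A pose or a line that the arm cannot do raises env.MotionError and nothing moves.
- job.hand_in(): hands the job in; it is judged then, once.
The state is a dict: "clock": time; "joints": joint angles; "qvel": joint speeds; "joint_efforts": joint torques, N m; "position": TCP position; "ee_rot": TCP orientation; "contact_force": force on the tool from outside, world axes, zero at the start; "ft_torque": the same for the moment, N m; "finger_gap": opening from 0.0 (shut) to 1.0 (fully open); "gripper_force": force on a finger pad.
Only numpy, scipy, OpenCV 4.12 (cv2) and the standard library are available. Lean on these libraries where they do the work, as an engineer would, in place of code of your own. Each camera call takes 0.05 s, during which the arm holds its last target. There are 200 camera calls.

TASK

Load the two to four loose valve plates flat into the fixture pockets of their own colours, then press the lapping bar down over the middle of the red pocket and sweep it slowly and without lifting along the whole row to the blue pocket, stopping over its middle, square across the rails and over empty pockets too, with the load needle staying in the green (carriage sunk 3 to 9 mm) and never bottoming the carriage. After the sweep, lay the bar back squarely in the middle of its rubber rest, press the counter's plunger fully down to its stop and let it rise, and unload the plates, laying them flat and wholly on the blue mat; leave the other things on the bench alone.

Things in the scene. Friction and masses are not known exactly. Their poses are not given: they have to be found in the camera images.
- carriage (a joint): How far the fixture's sprung carriage is pressed straight down, in m: 0 = up, 0.014 = bottomed. Stays 0 up to about 6 N (plates' weight included), then sinks 1 mm per 0.8 N (0.006 is about 11 N); springs back. An orange needle at the red end shows it on a fixed scale, from the top: white 0 to 3 mm, green 3 to 9, red beyond.
- plunger (a joint): How far the counter's round black plunger head is pressed down, in m: 0 = up, 0.012 = on its stop, which takes about 8 N; it springs back up.
- plunger_top (a point): Centre of the top of the black plunger head (32 mm across, standing about 16 mm over its steel collar, 64 mm above the bench when up) on a blue tally counter 70 x 70 mm; the point moves with the head.
- mat_top (a point): Centre of the top of the blue cloth mat, 225 x 225 mm along its x and y, 3 mm thick, without a rim.
- rest_top (a point): Centre of the top of the bar's black rubber rest, a slab 200 mm along its x, 120 mm along its y, 4 mm thick, without a rim; its x, y axes are those of the slab.
- bar_grip (a point): Centre of the orange grip ridge on the grey lapping bar (0.4 kg): 70 mm along the bar's x, 26 mm thick along its y (grip across this), 36 mm high (18 mm either side of this point). Below it the bar, 160 mm along x, 14 mm thick; its flat sole (40 mm along y, 74 mm with the edges turned up 15 degrees) lies 32 mm below this point.
- bar: The lapping bar; its origin is the centre of its flat sole, directly below the grip, with the same axes as the grip.
- plate_red: Valve plate (may be absent) marked with a red disc, its origin at the centre of the block, half-way up: an aluminium block 44 x 44 mm (along its x and y), 20 mm high, about 0.09 kg, lying flat on a blue cloth mat 3 mm thick, its face to be lapped upward.
- plate_yellow: Valve plate (may be absent) marked with a yellow disc, its origin at the centre of the block, half-way up: an aluminium block 44 x 44 mm (along its x and y), 20 mm high, about 0.09 kg, lying flat on a blue cloth mat 3 mm thick, its face to be lapped upward.
- plate_green: Valve plate (may be absent) marked with a green disc, its origin at the centre of the block, half-way up: an aluminium block 44 x 44 mm (along its x and y), 20 mm high, about 0.09 kg, lying flat on a blue cloth mat 3 mm thick, its face to be lapped upward.
- plate_blue: Valve plate (may be absent) marked with a blue disc, its origin at the centre of the block, half-way up: an aluminium block 44 x 44 mm (along its x and y), 20 mm high, about 0.09 kg, lying flat on a blue cloth mat 3 mm thick, its face to be lapped upward.
- pocket_red (a point): Centre of the floor of the carriage pocket with red tabs: 52 x 52 mm, walls 8 mm high, floor 36 mm above the bench when unloaded. The point's y runs along the row towards the red end, its x across the row. Row order red, yellow, green, blue, 62 mm apart.
- pocket_yellow (a point): Centre of the floor of the carriage pocket with yellow tabs: 52 x 52 mm, walls 8 mm high, floor 36 mm above the bench when unloaded. Two steel rails run along the whole row, 64 to 74 mm either side of the pockets' centres, tops 17.5 mm above the pocket floors (2.5 mm below seated plates' faces): they carry the bar over empty pockets.
- pocket_green (a point): Centre of the floor of the carriage pocket with green tabs: 52 x 52 mm, walls 8 mm high, floor 36 mm above the bench when unloaded. The bar is swept with its x along the pockets' x, so that it spans both rails.
- pocket_blue (a point): Centre of the floor of the carriage pocket with blue tabs: 52 x 52 mm, walls 8 mm high, floor 36 mm above the bench when unloaded. Last of the row, 186 mm from the red one towards -y.
- screwdriver: Screwdriver with red handle, bystander; leave it where it is.
- spanner: Steel spanner, bystander; leave it where it is.
- meter: Black multimeter, 150 x 68 x 34 mm, bystander; leave it where it is.
- fitting: Brass fitting, 38 mm across, 42 mm high, bystander; leave it where it is.
- spray: Yellow spray can, 60 mm across, 170 mm high, bystander; leave it where it is.
- dish: Steel dish, 90 mm across, 25 mm high, bystander; leave it where it is.
Mind the look-alikes: they are no part of the job. There is more than one size of the part that bears plunger; the job needs the middle-sized. Leave any brown look-alike of the plate_red alone.

How it is judged:
On the way, in this order (a step that is already met when the one before it is completed fails the run):
1. every plate lies flat in the pocket of its own colour (x of plate_red in the frame of pocket_red between -0.006 and 0.006 m and y of plate_red in the frame of pocket_red between -0.006 and 0.006 m and z of plate_red in the frame of pocket_red between 0.008 and 0.0125 m and angle between each of plate_red, plate_yellow, plate_green, plate_blue's own z axis and vertical below 0.06 rad and x of plate_yellow in the frame of pocket_yellow between -0.006 and 0.006 m and y of plate_yellow in the frame of pocket_yellow between -0.006 and 0.006 m and z of plate_yellow in the frame of pocket_yellow between 0.008 and 0.0125 m and x of plate_green in the frame of pocket_green between -0.006 and 0.006 m and y of plate_green in the frame of pocket_green between -0.006 and 0.006 m and z of plate_green in the frame of pocket_green between 0.008 and 0.0125 m and x of plate_blue in the frame of pocket_blue between -0.006 and 0.006 m and y of plate_blue in the frame of pocket_blue between -0.006 and 0.006 m and z of plate_blue in the frame of pocket_blue between 0.008 and 0.0125 m), for 0.2 s.
2. the bar is pressed over the red pocket (on its plate, if there is one) with the needle in the green (y of bar in the frame of pocket_red between -0.01 and 0.01 m and x of bar in the frame of pocket_red between -0.025 and 0.025 m and value of joint carriage between 0.003 and 0.009 m and contact force between bar and plate_red above 2 N), for 0.2 s.
3. still in the green, the bar bridges from the red to the yellow pocket (y of bar in the frame of pocket_red between -0.041 and -0.021 m and x of bar in the frame of pocket_red between -0.025 and 0.025 m and value of joint carriage between 0.003 and 0.009 m), for 0.2 s.
4. the bar is pressed over the yellow pocket (on its plate, if there is one) with the needle in the green (y of bar in the frame of pocket_yellow between -0.01 and 0.01 m and x of bar in the frame of pocket_yellow between -0.025 and 0.025 m and value of joint carriage between 0.003 and 0.009 m and contact force between bar and plate_yellow above 2 N), for 0.2 s.
5. still in the green, the bar bridges from the yellow to the green pocket (y of bar in the frame of pocket_yellow between -0.041 and -0.021 m and x of bar in the frame of pocket_yellow between -0.025 and 0.025 m and value of joint carriage between 0.003 and 0.009 m), for 0.2 s.
6. the bar is pressed over the green pocket (on its plate, if there is one) with the needle in the green (y of bar in the frame of pocket_green between -0.01 and 0.01 m and x of bar in the frame of pocket_green between -0.025 and 0.025 m and value of joint carriage between 0.003 and 0.009 m and contact force between bar and plate_green above 2 N), for 0.2 s.
7. still in the green, the bar bridges from the green to the blue pocket (y of bar in the frame of pocket_green between -0.041 and -0.021 m and x of bar in the frame of pocket_green between -0.025 and 0.025 m and value of joint carriage between 0.003 and 0.009 m), for 0.2 s.
8. the bar is pressed over the blue pocket (on its plate, if there is one) with the needle in the green (y of bar in the frame of pocket_blue between -0.01 and 0.01 m and x of bar in the frame of pocket_blue between -0.025 and 0.025 m and value of joint carriage between 0.003 and 0.009 m and contact force between bar and plate_blue above 2 N), for 0.2 s.
9. the counter's plunger is pressed down to its stop (value of joint plunger above 0.0105 m), for 0.1 s.
At the end, for the whole second after the job is handed in: Every plate present lies flat on the blue mat again (centre within 95 mm of the mat's centre along each side), the bar lies flat on the rubber rest within 30 mm of its centre along each side and within 0.35 rad of square, plunger (under 3 mm) and carriage (under 2 mm) are up, all at rest (x of plate_red in the frame of mat_top between -0.095 and 0.095 m and y of plate_red in the frame of mat_top between -0.095 and 0.095 m and z of plate_red in the frame of mat_top between 0.008 and 0.0125 m and angle between each of plate_red, plate_yellow, plate_green, plate_blue, bar's own z axis and vertical below 0.06 rad and linear speed of each of plate_red, plate_yellow, plate_green, plate_blue, bar below 0.02 m/s and x of plate_yellow in the frame of mat_top between -0.095 and 0.095 m and y of plate_yellow in the frame of mat_top between -0.095 and 0.095 m and z of plate_yellow in the frame of mat_top between 0.008 and 0.0125 m and x of plate_green in the frame of mat_top between -0.095 and 0.095 m and y of plate_green in the frame of mat_top between -0.095 and 0.095 m and z of plate_green in the frame of mat_top between 0.008 and 0.0125 m and x of plate_blue in the frame of mat_top between -0.095 and 0.095 m and y of plate_blue in the frame of mat_top between -0.095 and 0.095 m and z of plate_blue in the frame of mat_top between 0.008 and 0.0125 m and x of bar in the frame of rest_top between -0.03 and 0.03 m and y of bar in the frame of rest_top between -0.03 and 0.03 m and z of bar in the frame of rest_top between -0.003 and 0.004 m and angle between the x axis of bar and the x axis of rest_top, either way round below 0.35 rad and value of joint plunger below 0.003 m and value of joint carriage below 0.002 m); the robot touches nothing.
It fails at once if the sprung carriage is bottomed on its stop (value of joint carriage above 0.0138 m).
It fails at once if a bystander (screwdriver, spanner, meter, fitting, spray can or dish) is disturbed (moved over 4 cm) (distance of any of screwdriver, spanner, meter, fitting, spray, dish from where it was at the start of the episode above 0.04 m).
Of plate_red, plate_yellow, plate_green, plate_blue only 2 to 4 are there at a start; the rules pass over those that are not, and their reading is None.
At some moment in a run one of bar may be knocked a few centimetres aside while the robot is not near it.
Once in a run the grip may slacken for a moment while it holds something.
It also fails if it takes over 210 s, if anything falls off the work surface, if the arm or the gripper's body presses on something with over 40 N, if the wrist force passes 120 N, or if a joint passes its speed limit or range.

## Working session

There is one attempt and no reset: what is moved stays moved. The work goes in short steps, each a Python script; the robot and the scene stay as the last script left them, time stands still between calls to the robot, and variables do not carry over. Pictures are saved under pics/ and viewed, at most 14 in all, crops included, and the job is handed in when it is done.

```bash
mkdir -p pics && python3 - <<'E'
from bench import env,monitor,eyes
import cv2,numpy as np
for n in ["scene","side"]:
    f=eyes.grab_frame(n)
    cv2.imwrite(f"pics/{n}0.png",cv2.resize(f["frame"][:,:,::-1],(800,600),interpolation=cv2.INTER_CUBIC))
    v=f["view"]; print(n,(-v[:3,:3].T@v[:3,3]).round(3),v[:3,:3].round(3).tolist(),f["mtx"].round(1).tolist())
print(monitor.sense()["clock"],env.hold_point_z)
E
```

```text
scene [1.517 0.294 1.047] [[-0.316, 0.949, -0.004], [0.661, 0.217, -0.718], [-0.681, -0.229, -0.696]] [[366.5, 0.0, 252.5], [0.0, 366.5, 185.4], [0.0, 0.0, 1.0]]
side [ 0.419 -0.922  0.748] [[0.99, -0.138, -0.014], [-0.093, -0.592, -0.801], [0.102, 0.794, -0.599]] [[396.8, 0.0, 251.3], [0.0, 396.8, 193.0], [0.0, 0.0, 1.0]]
0.1 0.0187
```

View pics/scene0.png

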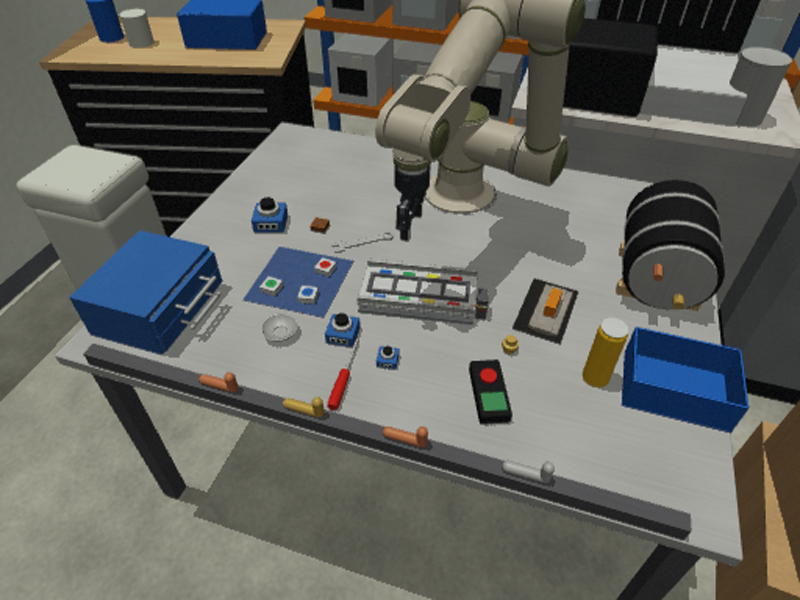

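View pics/side0.png

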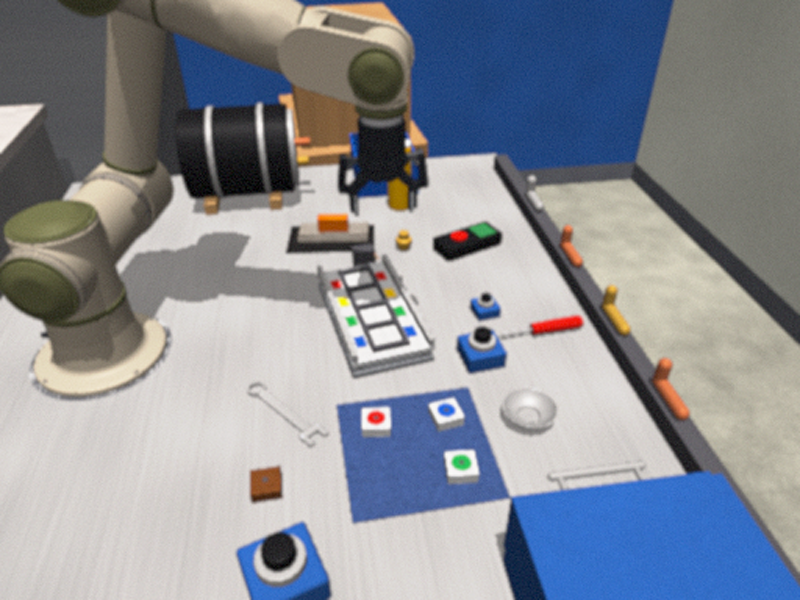

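The two views show three plates on the mat, with yellow absent. In side-view pixels:
- Plates: red (376,418), blue (446,410), green (461,462).
- Middle counter's plunger: (482,333).
- Bar grip: (333,218).
- Fixture row: red end (358,280), blue end (385,337).

Next I'll compute rough positions and take close wrist views.

```bash
cat > h.py <<'E'
from bench import env,kinematics,monitor,eyes,job
import cv2,numpy as np
from scipy.spatial.transform import Rotation as R
def ray(f,u,v,z):
    V=f["view"];d=V[:3,:3].T@np.linalg.solve(f["mtx"],[u,v,1]);c=-V[:3,:3].T@V[:3,3]
    return (c+d*(z-c[2])/d[2])
def proj(f,p):
    q=f["mtx"]@(f["view"][:3,:3]@np.asarray(p,float)+f["view"][:3,3]);return q[:2]/q[2]
def quat(yaw): # tool down, tool y (closing) at world angle yaw+90deg ; tool x at yaw
    return (R.from_euler('z',yaw)*R.from_euler('x',np.pi)).as_quat()
def shot(name,tag,scale=1.5625,crop=None):
    f=eyes.grab_frame(name);im=f["frame"][:,:,::-1]
    if crop: a,b,c,d=crop;im=im[b:d,a:c]
    cv2.imwrite(f"pics/{tag}.png",cv2.resize(im,None,fx=scale,fy=scale,interpolation=cv2.INTER_CUBIC))
    np.savez(f"{tag}.npz",mtx=f["mtx"],view=f["view"]);return f
E
python3 - <<'E'
from h import *
f=eyes.grab_frame("side")
for n,u,v,z in [("red",376,418,.023),("blue",446,410,.023),("green",461,462,.023),("matc",338,404,.003),("matc",468,388,.003),("matc",508,496,.003),("matc",353,521,.003),("plunger",482,333,.064),("grip",333,218,.054),("tabRl",336,284,.046),("tabRr",380,275,.046),("tabBl",361,342,.046),("tabBr",409,331,.046)]:
    print(n,ray(f,u/1.5625,v/1.5625,z).round(3))
s=monitor.sense();print(s["ee_rot"])
w=eyes.grab_frame("wrist");V=w["view"]
T=R.from_quat(s["ee_rot"]).as_matrix()
c=-V[:3,:3].T@V[:3,3]
print("cam in tool",(T.T@(c-s["position"])).round(3),(V[:3,:3]@T).round(3).tolist(),w["mtx"].round(1).tolist())
cv2.imwrite("pics/w0.png",cv2.resize(w["frame"][:,:,::-1],(800,600)))
np.savez("w0.npz",mtx=w["mtx"],view=V)
E
```

```text
red [ 0.476 -0.258  0.023]
blue [ 0.587 -0.258  0.023]
green [ 0.587 -0.361  0.023]
matc [ 0.419 -0.199  0.003]
matc [ 0.639 -0.196  0.003]
matc [ 0.644 -0.413  0.003]
matc [ 0.424 -0.421  0.003]
plunger [ 0.675 -0.129  0.064]
grip [0.447 0.335 0.054]
tabRl [0.437 0.083 0.046]
tabRr [0.526 0.1   0.046]
tabBl [ 0.469 -0.099  0.046]
tabBr [ 0.556 -0.083  0.046]
[ 7.07098750e-01  7.07114657e-01 -2.62470210e-04 -3.87792229e-04]
cam in tool [ 0.072 -0.001 -0.142] [[-0.001, 1.0, 0.0], [-0.959, -0.001, -0.283], [-0.283, -0.0, 0.959]] [[310.1, 0.0, 259.3], [0.0, 310.1, 193.4], [0.0, 0.0, 1.0]]
```

View pics/w0.png

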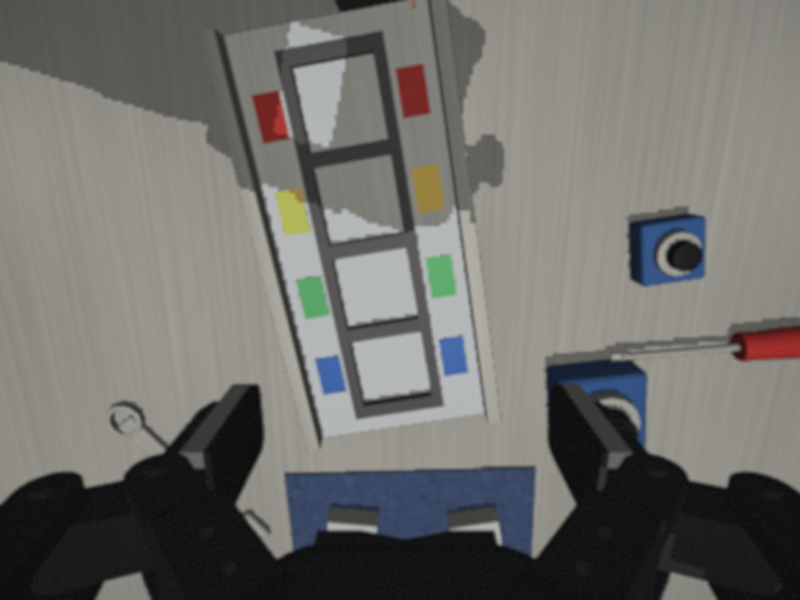

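The wrist view shows the whole fixture. Tab centres in pixels are red (270,117)/(413,91), yellow (293,212)/(428,188), green (313,297)/(441,276) and blue (331,375)/(453,356). The middle counter is partly behind a finger. Next are views of the mat and the rest.

```bash
python3 - <<'E'
from h import *
d=np.load("w0.npz")
P={'r':((270,117),(413,91)),'y':((293,212),(428,188)),'g':((313,297),(441,276)),'b':((331,375),(453,356))}
for z in (.036,.040,.044,.048):
    m=np.array([(ray(d,a[0]/1.5625,a[1]/1.5625,z)+ray(d,b[0]/1.5625,b[1]/1.5625,z))/2 for a,b in P.values()])
    print(z,m[:,:2].round(4).tolist(),np.linalg.norm(m[0]-m[3]))
q=monitor.sense()["ee_rot"]
env.reach([0.53,-0.36,0.25],q);shot("wrist","mat0")
env.reach([0.48,0.27,0.25],q);shot("wrist","rest0")
print(monitor.sense()["joints"].round(2) if hasattr(monitor.sense()["joints"],'round') else monitor.sense()["joints"])
E
```

```text
0.036 [[0.4817, 0.1059], [0.4924, 0.0449], [0.5026, -0.0161], [0.5129, -0.0776]] 0.18610487617684718
0.04 [[0.4822, 0.1054], [0.4928, 0.0452], [0.5029, -0.015], [0.513, -0.0758]] 0.18389510348726637
0.044 [[0.4827, 0.105], [0.4931, 0.0455], [0.5031, -0.014], [0.5131, -0.0741]] 0.1816853307976855
0.048 [[0.4832, 0.1046], [0.4935, 0.0458], [0.5034, -0.013], [0.5133, -0.0723]] 0.1794755581081047
[0.3  0.36 1.39 0.   1.4  0.3 ]
```

View pics/mat0.png

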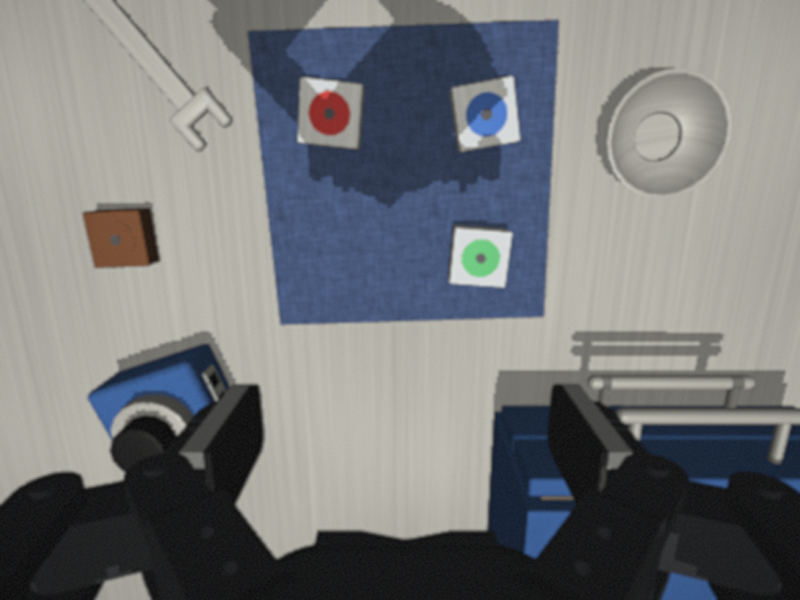

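View pics/rest0.png

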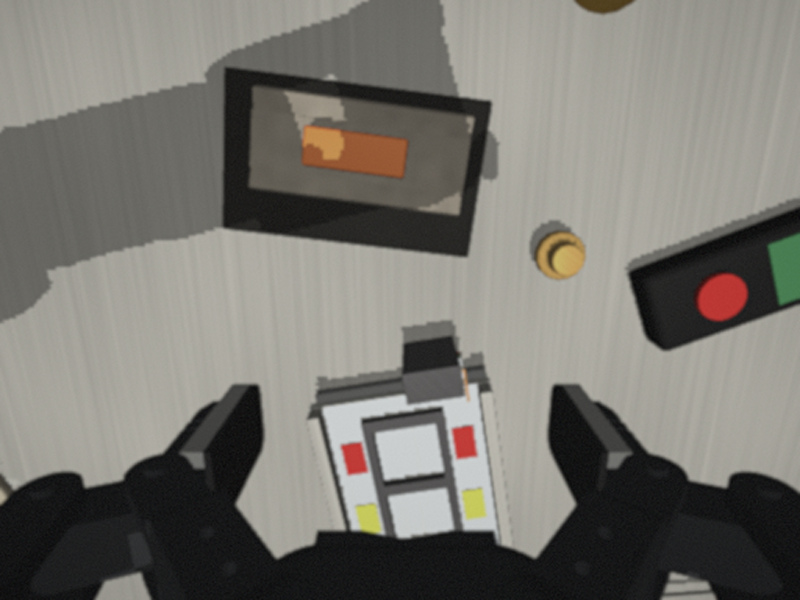

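In the mat view the discs are red (329,113), blue (487,115) and green (481,258), and the mat corners are (248,31), (558,20), (544,317), (281,325). In the rest view the slab corners are (225,67), (491,102), (467,256), (223,227), and the grip top is centred at about (354,151).

```bash
python3 - <<'E'
from h import *
m=np.load("mat0.npz");r=np.load("rest0.npz");k=1.5625
g=lambda d,pts,z:np.array([ray(d,u/k,v/k,z)[:2] for u,v in pts])
def rep(n,d,pts,z):
    p=g(d,pts,z);a=[np.degrees(np.arctan2(*(p[j]-p[i])[::-1])).round(1) for i,j in((0,1),(3,2))]
    print(n,p.mean(0).round(4),a,np.linalg.norm(np.diff(p[[0,1,2,3,0]],axis=0),axis=1).round(3))
rep("red",m,[(301,77),(363,83),(357,149),(297,143)],.023)
rep("blue",m,[(451,89),(512,76),(520,140),(460,152)],.023)
rep("green",m,[(454,227),(512,231),(507,288),(449,283)],.023)
print(g(m,[(329,113),(487,115),(481,258)],.023).round(4).tolist())
rep("mat",m,[(248,31),(558,20),(544,317),(281,325)],.003)
rep("rest",r,[(225,67),(491,102),(467,256),(223,227)],.004)
rep("grip",r,[(303,125),(409,139),(404,179),(302,163)],.054)
rep("bar",r,[(251,86),(474,117),(460,215),(249,188)],.018)
print("redpocket",g(r,[(354,458),(464,442)],.036).mean(0))
E
```

```text
red [ 0.475 -0.256] [np.float64(-5.1), np.float64(-5.4)] [0.043 0.044 0.044 0.044]
blue [ 0.5863 -0.2568] [np.float64(11.2), np.float64(10.9)] [0.043 0.043 0.044 0.043]
green [ 0.5872 -0.3602] [np.float64(-3.9), np.float64(-5.0)] [0.044 0.045 0.046 0.044]
[[0.4746, -0.2556], [0.5872, -0.2569], [0.5876, -0.3604]]
mat [ 0.5309 -0.3069] [np.float64(1.8), np.float64(1.9)] [0.222 0.223 0.223 0.224]
rest [0.4382 0.3355] [np.float64(-7.0), np.float64(-6.9)] [0.197 0.117 0.197 0.117]
grip [0.4454 0.3458] [np.float64(-7.2), np.float64(-8.8)] [0.07  0.026 0.069 0.024]
bar [0.4451 0.3454] [np.float64(-7.5), np.float64(-7.3)] [0.161 0.071 0.161 0.071]
redpocket [0.48149385 0.10607732]
```

Measurements agree. Loading the red plate first.

```bash
cat >> h.py <<'E'
PR=np.array([.4816,.1060]);PB=np.array([.5129,-.0776]);u=(PB-PR)/np.linalg.norm(PB-PR)
mid=(PR+PB)/2
PK={c:mid+u*(i-1.5)*.062 for i,c in enumerate(('red','yellow','green','blue'))}
PYAW=np.arctan2(u[0],-u[1])   # pocket x direction angle
def up(z=.17):
    p=np.array(monitor.sense()["position"]);p[2]=z;env.movel(p,.25)
def pick(xy,ang,z,effort=50):
    q=quat(ang+np.pi/2)
    env.reach([*xy,.15],q);env.movel([*xy,z],.15);env.close_gripper(effort);env.hold(.2)
    up(.16);s=monitor.sense();print("gap",s["finger_gap"],"F",s["gripper_force"],s["clock"]);return s
def place(xy,ang,z,guard=4):
    q=quat(ang+np.pi/2)
    env.reach([*xy,.16],q);env.movel([*xy,z+.02],.15)
    s=monitor.sense();print("pre gap",s["finger_gap"])
    hit=env.movel([*xy,z],.03,guard=guard);print("hit",hit,monitor.sense()["position"][2])
    env.release();env.hold(.2);up(.16)
E
python3 - <<'E'
from h import *
d=np.radians
print(PK,PYAW)
pick([.475,-.256],d(-5.2),.009)
place(PK['red'],PYAW,.0425)
env.reach([*(PK['green']+[0.0,-.02]),.20],quat(PYAW+np.pi/2));shot("wrist","f1")
print(monitor.sense()["clock"])
E
```

```text
{'red': array([0.48162091, 0.10587732]), 'yellow': array([0.4920403 , 0.04475911]), 'green': array([ 0.5024597 , -0.01635911]), 'blue': array([ 0.51287909, -0.07747732])} 0.16885596028024424
gap 0.4986974306952307 F 50.85737228393555 8.35
pre gap 0.4934930382966789
hit True 0.04226987134526011
13.2
```

View pics/f1.png

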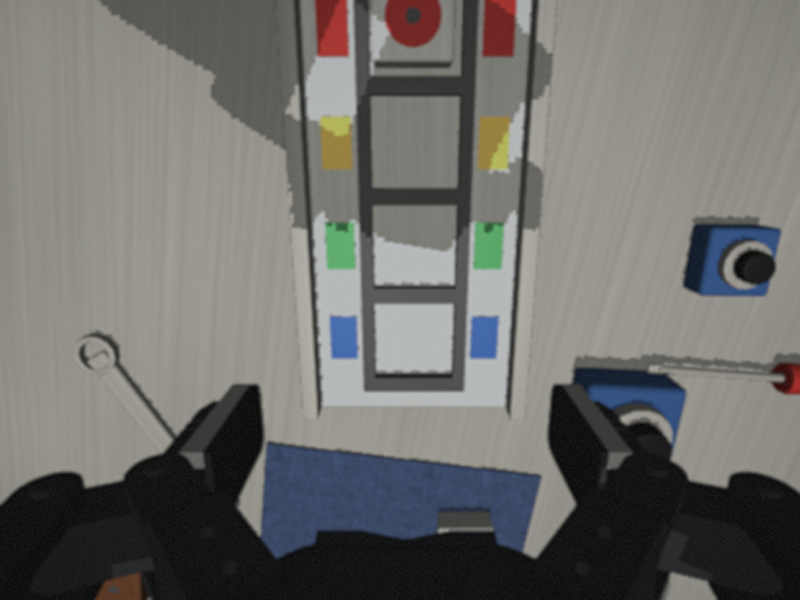

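The red plate sits inside its pocket, with its disc at (413,15) between the red tabs. Green and blue are next.

```bash
python3 - <<'E'
from h import *
d=np.radians
pick([.5875,-.3603],d(-4.5),.009)
place(PK['green'],PYAW,.0425)
pick([.5868,-.2569],d(11),.009)
place(PK['blue'],PYAW,.0425)
env.reach([*(PK['green']+[0.005,-.06]),.24],quat(PYAW+np.pi/2));shot("wrist","f2")
env.reach([.655,-.20,.2],quat(np.pi/2));shot("wrist","pl")
a=cv2.imread("pics/f2.png")[:420,150:650];b=cv2.imread("pics/pl.png")[:420,150:650]
cv2.imwrite("pics/f2pl.png",cv2.resize(np.hstack([a,b]),(800,336)))
env.reach([0.47,0.27,0.25],quat(np.pi/2));shot("wrist","rest1")
print(monitor.sense()["clock"])
E
```

```text
gap 0.49697808701733737 F 51.97346091270447 16.9833
pre gap 0.4998730793857931
hit True 0.04217159001361277
gap 0.5010212779701041 F 51.6279262304306 24.625
pre gap 0.49939833809323225
hit True 0.042008712146908475
31.4667
```

View pics/f2pl.png

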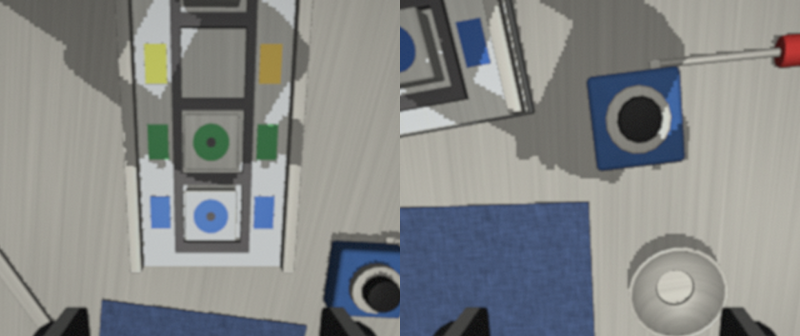

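View pics/rest1.png

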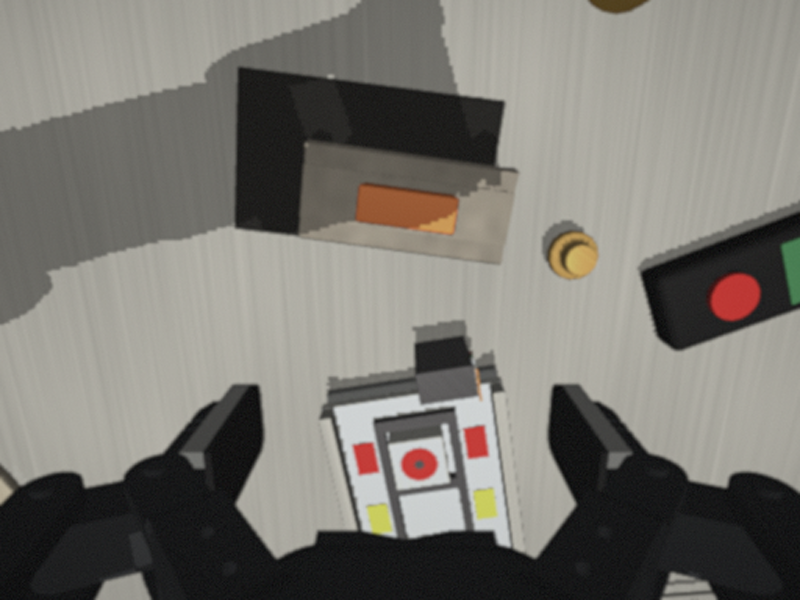

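Green and blue are seated. The bar has been knocked, and its grip top corners are now at (358,183), (459,196), (456,235), (355,220). The middle plunger is at about (450,148) in the `pl` picture. Locating the bar again and gripping it.

```bash
python3 - <<'E'
from h import *
r=np.load("rest1.npz");p=np.load("pl.npz");k=1.5625
print("plunger",ray(p,450/k,147.5/k,.064).round(4))
c=np.array([ray(r,a/k,b/k,.054)[:2] for a,b in [(358,183),(459,196),(456,235),(355,220)]])
b=np.array([ray(r,a/k,b/k,.018)[:2] for a,b in [(306,142),(518,170),(501,264),(299,235)]])
rc=np.array([ray(r,a/k,b/k,.004)[:2] for a,b in [(238,67),(504,101)]]);print("rest edge",rc.round(3).tolist())
ang=np.arctan2(*((c[1]+c[2]-c[0]-c[3])[::-1]));print(c.mean(0),b.mean(0),np.degrees(ang),np.degrees(np.arctan2(*((b[1]+b[2]-b[0]-b[3])[::-1]))))
xy=c.mean(0)
for off in (0,np.pi):
    print(off,kinematics.ik([*xy,.15],quat(ang+off)),kinematics.ik([*PK['red'],.15],quat(PYAW+off)))
print(monitor.sense()["contact_force"])
E
```

```text
plunger [ 0.6774 -0.1215  0.064 ]
rest edge [[0.347, 0.406], [0.543, 0.382]]
[0.47052929 0.30820581] [0.47028991 0.30815048] -7.905450955647125 -7.838554161663411
0 [ 3.71632132e-01  4.67573558e-01  1.49490745e+00 -4.44089210e-16
  1.17911165e+00  2.08040461e+00] [-2.16942616e-02  3.26026628e-01  1.70584537e+00 -4.44089210e-16
  1.10972065e+00  1.38024610e+00]
3.141592653589793 [ 0.37163213  0.46757356  1.49490745  0.          1.17911165 -1.06118805] [-0.02169426  0.32602663  1.70584537  0.          1.10972065 -1.76134655]
[-0.09853627 -0.2243533  -0.36327143]
```

```bash
python3 - <<'E'
from h import *
q=quat(np.radians(-7.9)+np.pi);xy=[.4704,.3082]
env.reach([*xy,.13],q);env.movel([*xy,.023],.12);env.close_gripper(90);env.hold(.3)
print(monitor.sense()["position"],monitor.sense()["finger_gap"])
env.movel([*xy,.16],.12);env.hold(.3);s=monitor.sense();print(s["finger_gap"],s["gripper_force"],np.round(s["contact_force"],2))
env.reach([*PK['red'],.16],quat(PYAW+np.pi));env.movel([*PK['red'],.095],.12);env.hold(.5)
s=monitor.sense();f0=s["contact_force"][2];print(s["finger_gap"],np.round(s["contact_force"],2),s["clock"])
# contact expected at TCP z .056+.019=.075
hit=env.movel([*PK['red'],.066],.01,guard=2.5);env.hold(.2)
s=monitor.sense();print(hit,s["position"],np.round(s["contact_force"],2),s["contact_force"][2]-f0)
shot("side","s1",6,(150,130,280,230))
E
```

```text
[0.47062589 0.30823548 0.02336727] 0.290804689556001
0.28982633194777824 88.39466214179993 [ 0.57  0.2  -3.32]
0.29270119764050784 [-0.45 -0.33 -3.6 ] 38.2333
True [0.48134747 0.10587072 0.0745024 ] [ 2.03 -0.7   0.57] 4.1646284822725175
```

View pics/s1.png

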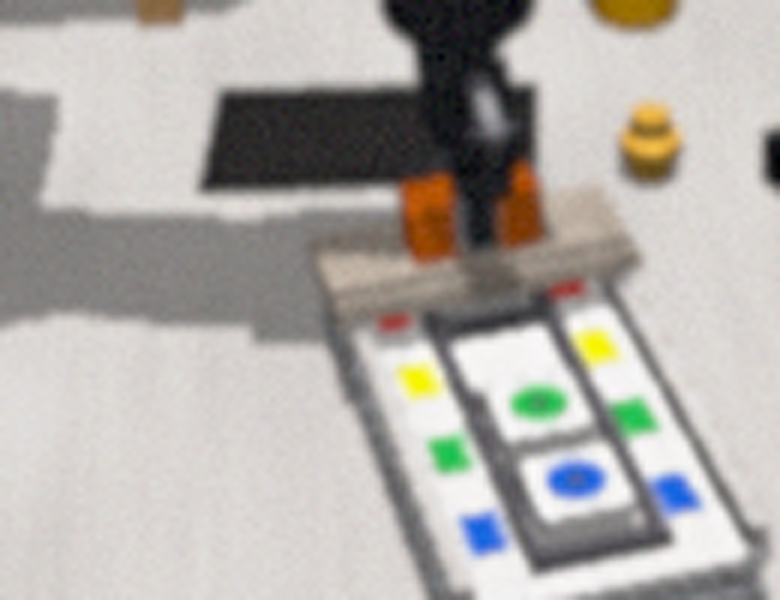

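The bar spans both rails, square over red. Contact came at TCP z = 0.0745 with a 4.2 N change, so both height and force put the carriage about 1 mm down. Now pressing to about 6.5 mm and sweeping.

```bash
python3 - <<'E'
from h import *
f0=-3.6
def st(n):
    s=monitor.sense();p=np.array(s["position"][:2]);F=s["contact_force"][2]-f0
    print(n,"s %.1f lat %.1f z %.4f F %.2f d_est %.1f"%((p-PK['red'])@u*1e3,(p-PK['red'])@np.array([-u[1],u[0]])*1e3,s["position"][2],F,(F-3.35)/.8),"gap %.3f t %.1f"%(s["finger_gap"],s["clock"]),flush=True)
    return (F-3.35)/.8
z=.0715;env.movel([*PK['red'],z],.01);env.hold(.2);st("1")
z=.0690;env.movel([*PK['red'],z],.01);env.hold(.5);d=st("red")
assert 4<d<8
Z=[.0690,.0690,.0684,.0680,.0682,.0686,.0690,.0690,.0690,.0690,.0690,.0690]
for i,z in enumerate(Z):
    env.movel([*(PK['red']+u*.0155*(i+1)),z],.02);env.hold(.3);d=st(i+1)
    if not 3.2<d<8.8: print("STOP");break
shot("side","s2",6,(150,130,280,230))
E
```

```text
1 s -0.0 lat -0.2 z 0.0715 F 5.17 d_est 2.3 gap 0.291 t 41.0
red s -0.0 lat -0.1 z 0.0689 F 8.20 d_est 6.1 gap 0.291 t 41.9
1 s 15.8 lat 0.2 z 0.0691 F 8.60 d_est 6.6 gap 0.290 t 43.1
2 s 30.6 lat -0.5 z 0.0688 F 8.97 d_est 7.0 gap 0.292 t 44.3
3 s 46.5 lat -0.2 z 0.0683 F 8.87 d_est 6.9 gap 0.290 t 45.5
4 s 62.2 lat 0.1 z 0.0681 F 7.30 d_est 4.9 gap 0.286 t 46.8
5 s 77.5 lat -0.1 z 0.0682 F 7.66 d_est 5.4 gap 0.291 t 48.0
6 s 93.3 lat 0.1 z 0.0688 F 7.02 d_est 4.6 gap 0.293 t 49.2
7 s 108.8 lat 0.1 z 0.0691 F 7.06 d_est 4.6 gap 0.286 t 50.4
8 s 123.8 lat -0.2 z 0.0689 F 8.18 d_est 6.0 gap 0.288 t 51.7
9 s 139.2 lat -0.2 z 0.0689 F 8.80 d_est 6.8 gap 0.294 t 52.9
10 s 154.9 lat -0.1 z 0.0689 F 8.07 d_est 5.9 gap 0.287 t 54.1
11 s 170.3 lat -0.1 z 0.0689 F 9.38 d_est 7.5 gap 0.287 t 55.3
12 s 185.8 lat -0.2 z 0.0689 F 8.96 d_est 7.0 gap 0.292 t 56.6
```

The whole sweep stayed in the green, with estimated depths of 4.6 to 7.5 mm. Next I lay the bar on its rest and press the plunger.

```bash
python3 - <<'E'
from h import *
up(.15)
ra=np.radians(-7);xy=[.4385,.3355]
env.reach([*xy,.15],quat(ra+np.pi));env.movel([*xy,.035],.12);env.hold(.2)
hit=env.movel([*xy,.0215],.015,guard=2.5);print(hit,monitor.sense()["position"])
env.release();env.hold(.2);up(.2)
env.reach([0.47,0.27,0.25],quat(np.pi/2));shot("wrist","rest2",1.2)
env.close_gripper(30)
xy=[.6774,-.1215]
env.reach([*xy,.12],quat(np.pi/2));env.movel([*xy,.075],.1);env.hold(.3)
f0=monitor.sense()["contact_force"][2]
hit=env.movel([*xy,.045],.015,guard=14);s=monitor.sense();print(hit,s["position"],s["contact_force"][2]-f0)
env.hold(.4);s=monitor.sense();print(s["position"],s["contact_force"][2]-f0,s["clock"])
shot("side","p1",5,(260,170,400,280))
E
```

```text
True [0.43838413 0.33544984 0.02340007]
True [ 0.67751391 -0.12153667  0.05240629] 8.32080311398204
[ 0.67752289 -0.12151451  0.05245755] 6.896479491241184 68.7833
```

View pics/rest2.png

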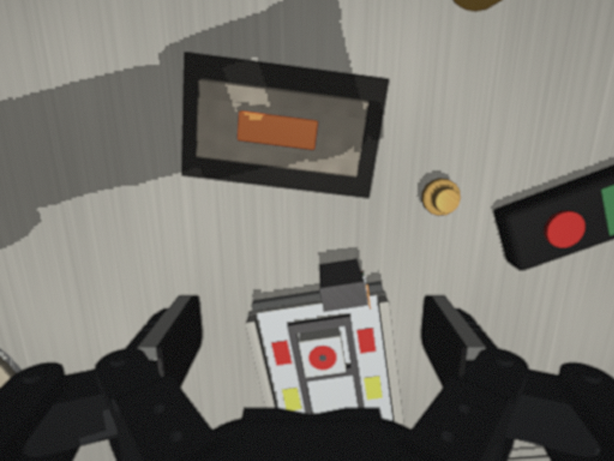

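View pics/p1.png

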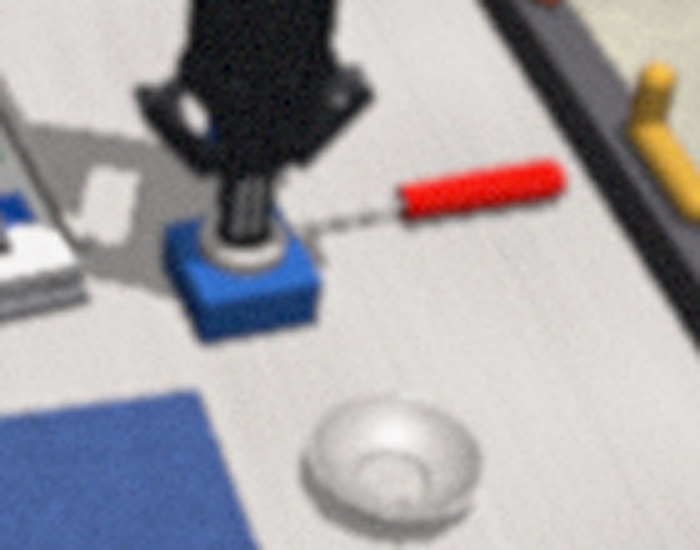

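The bar is square and centred on the rest, with its grip at (277,130). The fingers are on the middle plunger, pressed about 11.5 mm at roughly 7 to 8 N. I'll push further so it clearly reaches the stop.

```bash
python3 - <<'E'
from h import *
xy=[.6774,-.1215];f=-.3
for z in np.arange(.052,.046,-.0005):
    env.movel([*xy,z],.01);env.hold(.15);s=monitor.sense();F=s["contact_force"][2]
    print(round(z,4),round(s["position"][2],4),round(F,1))
    if F>18: break
env.hold(.3);env.movel([*xy,.12],.05)
print(monitor.sense()["clock"])
E
```

```text
0.052 0.0528 7.4
0.0515 0.0523 7.5
0.051 0.0521 9.6
0.0505 0.052 12.3
0.05 0.052 15.0
0.0495 0.0519 17.8
0.049 0.0519 20.7
73.5
```

The plunger is on its stop: z stays at 0.052 while the force climbs to 20 N. Unloading to the plates' original spots on the mat.

```bash
python3 - <<'E'
from h import *
env.release()
a=np.radians(1.8)
for c,t in (("green",[.5875,-.355]),("blue",[.5868,-.2569]),("red",[.475,-.2569])):
    s=pick(PK[c]+u*.002,PYAW,.0425)
    if not .4<s["finger_gap"]<.6: print("lost",c);break
    place(t,a,.0085,3)
env.reach([0.53,-0.36,0.25],quat(np.pi/2));shot("wrist","mat2",1.2)
env.reach([0.47,0.2,0.30],quat(np.pi/2));shot("wrist","rest3",1.2)
cv2.imwrite("pics/fin.png",cv2.resize(np.hstack([cv2.imread("pics/mat2.png"),cv2.imread("pics/rest3.png")]),(800,300)))
print(monitor.sense()["clock"])
E
```

```text
gap 0.4982683562810329 F 55.186888575553894 77.2667
pre gap 0.5000521803109526
hit True 0.010359653390797148
gap 0.49638738362907187 F 54.89214241504669 84.8833
pre gap 0.5015418932753046
hit True 0.010344887946614426
gap 0.49674375699850437 F 55.370641350746155 92.2833
pre gap 0.49985455388917416
hit True 0.010299240218545686
99.475
```

View pics/fin.png

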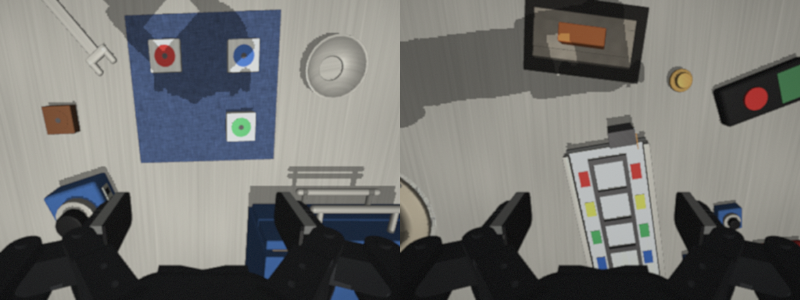

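All three plates lie flat on the mat at (165,56), (243,56) and (241,127). The fixture is empty and the bar is centred on its rest at (582,36).

```bash
python3 -c "
from h import *
print(job.hand_in())"
```

```text
the job is handed in; nothing more can be done
None
```

I finished every step and handed the job in at about 100 s of robot time, but the hand-in returned no verdict: red, green and blue plates (yellow absent) were lapped in one sweep at an estimated 4.6–7.5 mm and returned to the mat, the bar is back on its rest, and the middle counter was pressed to its stop.

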